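Point out the watering valve left open, then shut it

ROBOT

A 6-joint arm with a two-finger parallel gripper is mounted at the origin on the work surface. World frame = base frame: x ahead of the robot, y to its left, z up, the work surface at z = 0. Lengths are in m, angles in degrees, forces in N, time in s.
With the tool pointing down it reaches from about 0.4 to 0.825 m from the base axis. Payload 7 kg.
Tool frame: the origin (TCP) lies midway between the tips of the shut fingers; the grasp point (between the pads) lies 19 mm behind it; z points along the fingers, y is the direction in which the jaws open and shut (so a half turn about z gives the same grasp; the last joint's range is limited). The gripper opens to 88 mm and grips with 3 to 60 N. Pads are 19 mm wide; open, the fingers measure 130 mm over their backs; the gripper's body (78 mm by 193 mm) begins 47 mm behind the grasp point.
Start: joints at [-53.566, 20.546, 0.682, 0, -70.136, -16.507], TCP at [0.23, -0.635, 0.227] pointing down, gripper open.
Joint ranges: [-176.03, 176.03], [-82.01, 121.73], [-58.28, 71.71], [-173.87, 95.51], [-174.79, -0.11], [-173.66, 173.66]. Speed limits (degrees/s): [136.94, 136.94, 172.46, 180, 180, 180].

INTERFACE

Orientations are given as a 3x3 rotation matrix whose columns are the frame's x, y, z axes.
In Python, from rig import robot gives the robot as it stands. Calls block until the motion is done:
- robot.goto(position, orientation): joint-space move of the TCP to a pose.
- robot.servo_line(position, ori=None, speed=0.15): straight line of the TCP; ori=None keeps the orientation; speed is the mean speed in m/s.
- robot.movej(angles): joint-space move.
- robot.move_gripper(opening): opening from 0.0 (shut) to 1.0 (fully open); the grip force is fixed at half the most; returns when the fingers have stopped.
- robot.dwell(seconds).
- robot.ik(position, orientation): joint angles nearest the present ones, or None.
- robot.grab_frame(name): name is "scene" or "top" or "wrist"; returns (picture, depth): 420x560x3 uint8, red, green, blue; 420x560 float32, m along the optical axis (not along the pixel's ray), 0 where there is no reading.
- robot.camera_info(name): a dict with "vfov" (degrees; the focal length in pixels is half the picture's height over the tangent of half this angle, whatever the lens; pixels are square), "cx", "cy" (the principal point, pixels), "view" (4x4, takes a point from world to camera coordinates); the wrist camera has in their place "T_tool_cam" (4x4, takes a point from camera to tool coordinates, whose origin is the TCP and whose axes are the flange's). Camera axes: x right, y down, z forward; pixel columns grow to the right and rows downward; lengths in m; the calibration is good to about 2 mm. A picture is of the moment at which its call begins: read the wrist's pose just before it. camera_info takes no time and is no camera call.
A pose or a line that the arm cannot do raises robot.Unreachable and nothing moves.
- robot.job_done(): hands the job in, once; it reports no verdict.
Readings, each from a call of its own:
- robot.read_t(): time.
- robot.read_qpos(): joint angles.
- robot.read_qvel(): joint speeds.
- robot.read_effort(): joint torques, N m.
- robot.read_position(): TCP position.
- robot.read_tcp_rot(): TCP orientation.
- robot.read_force(): force on the tool from outside, world axes, zero at the start.
- robot.read_ft_torque(): the same for the moment, N m.
- robot.read_grip_width(): opening from 0.0 (shut) to 1.0 (fully open).
Only numpy, scipy, OpenCV 4.12 (cv2) and the standard library are available. Lean on these libraries where they do the work, as an engineer would, in place of code of your own. Each camera call takes 0.05 s, during which the arm holds its last target.

TASK

One of the three watering valves on the bench has been left open: its lever lies along or slants towards its pipe instead of standing square across it. First point that valve out to the colleague at the pump: bring the fingertips just above the bolt the lever turns on, a few centimetres at most, and keep them there for two seconds without touching anything. Then push its lever sideways with the outside of the fingers, never taking it between them, round to the stop so that the valve is fully shut, and draw clear, leaving the other two valves shut and the loose things undisturbed.

Things in the scene. Friction and masses are not known exactly. Their poses are not given: they have to be found in the camera images.
- valve_a: Brass quarter-turn ball valve in a 27 mm grey PVC branch pipe, fixed, the one found open. Origin on the bench under the lever's pivot; +x along the pipe to the header, +y along the header to its capped end, z up. Pipe axis 45 mm above the bench; at x = -95 mm an elbow (to -113 mm) turns down. The three valves stand 150 mm apart along y, in any order.
- pivot_a (a point): Top of the bolt on which the lever of valve_a turns, 84 mm above the bench, on the vertical pivot axis.
- handle_a (a point): Centre of the black sleeve on the lever of valve_a, 62 mm out from the pivot, 89 mm above the bench. The sleeve is 56 mm long (34 to 90 mm from the pivot), 17 mm wide, 11 mm thick; the steel lever steps up to it and nothing under it is higher than 65 mm. Axes: y outwards along the lever, z up.
- lever_a (a joint): Turn of the lever of valve_a, rad, between 0.8 and 1.55 at the start. 0: fully shut at its stop, lever square across the pipe, along the valve's +y. 1.57: fully open, lever along the pipe, away from the header. Opens anticlockwise, shuts clockwise seen from above. Stiff (about 5 N sideways on the sleeve); stays where it is left.
- valve_b: Brass quarter-turn ball valve in a 27 mm grey PVC branch pipe, fixed, one of the two found shut. Origin on the bench under the lever's pivot; +x along the pipe to the header, +y along the header to its capped end, z up. Pipe axis 45 mm above the bench; at x = -95 mm an elbow (to -113 mm) turns down. The three valves stand 150 mm apart along y, in any order.
- pivot_b (a point): Top of the bolt on which the lever of valve_b turns, 84 mm above the bench, on the vertical pivot axis.
- handle_b (a point): Centre of the black sleeve on the lever of valve_b, 62 mm out from the pivot, 89 mm above the bench. The sleeve is 56 mm long (34 to 90 mm from the pivot), 17 mm wide, 11 mm thick; the steel lever steps up to it and nothing under it is higher than 65 mm. Axes: y outwards along the lever, z up.
- lever_b (a joint): Turn of the lever of valve_b, rad, 0 at the start. 0: fully shut at its stop, lever square across the pipe, along the valve's +y. 1.57: fully open, lever along the pipe, away from the header. Opens anticlockwise, shuts clockwise seen from above. Stiff (about 5 N sideways on the sleeve); stays where it is left.
- valve_c: Brass quarter-turn ball valve in a 27 mm grey PVC branch pipe, fixed, one of the two found shut. Origin on the bench under the lever's pivot; +x along the pipe to the header, +y along the header to its capped end, z up. Pipe axis 45 mm above the bench; at x = -95 mm an elbow (to -113 mm) turns down. The three valves stand 150 mm apart along y, in any order.
- pivot_c (a point): Top of the bolt on which the lever of valve_c turns, 84 mm above the bench, on the vertical pivot axis.
- handle_c (a point): Centre of the black sleeve on the lever of valve_c, 62 mm out from the pivot, 89 mm above the bench. The sleeve is 56 mm long (34 to 90 mm from the pivot), 17 mm wide, 11 mm thick; the steel lever steps up to it and nothing under it is higher than 65 mm. Axes: y outwards along the lever, z up.
- lever_c (a joint): Turn of the lever of valve_c, rad, 0 at the start. 0: fully shut at its stop, lever square across the pipe, along the valve's +y. 1.57: fully open, lever along the pipe, away from the header. Opens anticlockwise, shuts clockwise seen from above. Stiff (about 5 N sideways on the sleeve); stays where it is left.
- manifold: Fixed grey PVC header pipe, 33 mm thick, 470 mm long, axis 45 mm above the bench. Origin on the bench at the middle valve's pivot, axes as the valves' (header at x = 100 mm, valves at y = -150, 0, 150 mm). Its -y end turns down into the bench; a pressure gauge at y = -212 mm reaches 142 mm above the bench.
- coupling: Loose grey pipe coupling, 37 mm across, 45 mm high, standing between two branch pipes; leave it alone. Origin at the centre of its underside.
- pot: Loose empty black plant pot, 96 mm across, 85 mm high; leave it alone. Origin at the centre of its underside.
- trowel: Loose hand trowel lying flat, wooden handle to -x and steel blade to +x, 285 mm long, 64 mm wide, 28 mm high; leave it alone. Origin at bench height, 143 mm from the end of its handle.
Things that resemble listed ones, but are neither listed nor needed, are in the scene too. Leave any orange look-alike of the valve_a alone.

How it is judged:
By the outcome, as a careful person would: the job done as asked, in the order asked, and still so for the second after the job is handed in, with the robot touching nothing.
It also fails if it takes over 48 s, if anything falls off the work surface, if the arm or the gripper's body presses on something with over 40 N, if the wrist force passes 120 N, or if a joint passes its speed limit or range.

## Working session

There is one attempt and no reset: what is moved stays moved. The work goes in short steps, each a Python script; the robot and the scene stay as the last script left them, time stands still between calls to the robot, and variables do not carry over. Pictures are saved under pics/ and viewed, and the job is handed in when it is done.

```bash
mkdir -p pics; ls; python3 - <<'E'
from rig import robot
import cv2,numpy as np
for n in("scene","top","wrist"):
    p,d=robot.grab_frame(n); cv2.imwrite(f"pics/{n}0.png",p[:,:,::-1]); np.save(f"{n}0.npy",d); i=robot.camera_info(n); print(n,i,(d>0).mean())
print(robot.read_t(),robot.read_position(),robot.read_tcp_rot())
E
```

```text
pics
scene {'vfov': 51.061047915983515, 'cx': 285.82114237718224, 'cy': 213.41991037675388, 'view': array([[ 0.65730177,  0.75361061, -0.00504328, -0.4050694 ],
       [ 0.42362375, -0.37500424, -0.82456943, -0.1760779 ],
       [-0.62329552,  0.53985449, -0.5657383 ,  1.49972938],
       [ 0.        ,  0.        ,  0.        ,  1.        ]])} 0.9826998299319728
top {'vfov': 43.949619739479054, 'cx': 276.25720660915204, 'cy': 208.2805119398883, 'view': array([[ 0.00532467, -0.99996186,  0.00692314, -0.00441611],
       [-0.99226519, -0.00614208, -0.12398418,  0.59455826],
       [ 0.12402197, -0.00620941, -0.99226004,  1.22512264],
       [ 0.        ,  0.        ,  0.        ,  1.        ]])} 0.9959098639455782
wrist {'vfov': 62.5048597867434, 'cx': 282.0212487452813, 'cy': 211.00798974123342, 'T_tool_cam': array([[ 1.89296951e-04, -9.59300370e-01, -2.82387613e-01,
         7.68131237e-02],
       [ 9.99999978e-01,  1.55793511e-04,  1.41097454e-04,
         1.47065458e-03],
       [-9.13606824e-05, -2.82387634e-01,  9.59300378e-01,
        -1.57199154e-01],
       [ 0.00000000e+00,  0.00000000e+00,  0.00000000e+00,
         1.00000000e+00]])} 0.9960416666666667
0.15 [ 0.22990088 -0.63425625  0.2258519 ] [[-9.40141729e-01 -3.40783186e-01 -5.91983894e-04]
 [-3.40783657e-01  9.40141065e-01  1.12978242e-03]
 [ 1.71537516e-04  1.26389404e-03 -9.99999187e-01]]
```

View pics/scene0.png

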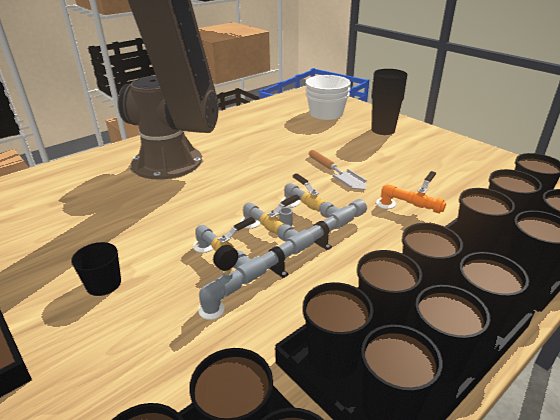

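View pics/top0.png

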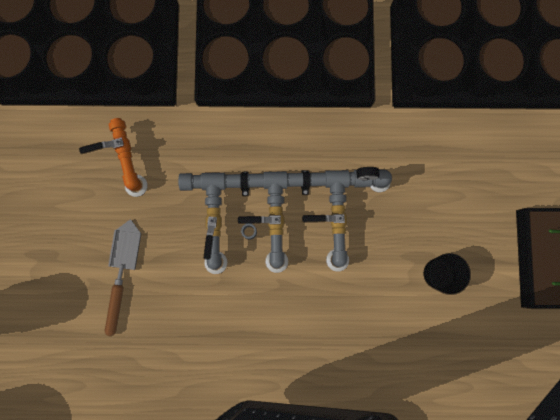

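The scene view shows three grey branch valves, with the open one at about (300,183). In the top view:
- **Left valve, bolt ≈(211,221):** its sleeve at ≈(208,246) runs along the pipe, so it is open.
- **Middle valve, sleeve ≈(249,219), and right valve, sleeve ≈(314,218):** both levers stand square to the pipe, so they are shut.
- **Orange look-alike, ≈(120,145):** leave alone.

I choose the left grey one, and will check it in a crop.

```bash
cat > h.py <<'E'
import numpy as np
from rig import robot
def ray(n,uv,z):
    i=robot.camera_info(n); f=210/np.tan(np.radians(i['vfov']/2)); V=i['view']; R=V[:3,:3];t=V[:3,3]
    c=-R.T@t; d=R.T@np.array([(uv[0]-i['cx'])/f,(uv[1]-i['cy'])/f,1]); return c+d*(z-c[2])/d[2]
def proj(n,P):
    i=robot.camera_info(n); f=210/np.tan(np.radians(i['vfov']/2)); V=i['view']
    q=V[:3,:3]@np.asarray(P)+V[:3,3]; return np.array([i['cx']+f*q[0]/q[2],i['cy']+f*q[1]/q[2]])
E
python3 - <<'E'
import cv2,numpy as np
from h import *
p=cv2.imread("pics/top0.png")
cv2.imwrite("pics/crop_a.png",cv2.resize(p[165:280,150:400],None,fx=3.2,fy=3.2,interpolation=cv2.INTER_CUBIC))
s=cv2.imread("pics/scene0.png")
cv2.imwrite("pics/crop_s.png",cv2.resize(s[160:320,180:380],None,fx=3.5,fy=3.5,interpolation=cv2.INTER_CUBIC))
# sleeves: dark mask in the manifold region
d=np.load("top0.npy")
i=robot.camera_info("top"); f=210/np.tan(np.radians(i['vfov']/2)); V=i['view']
u,v=np.meshgrid(np.arange(560),np.arange(420))
C=np.stack([(u-i['cx'])/f*d,(v-i['cy'])/f*d,d],-1); W=(C-V[:3,3])@V[:3,:3]
m=((p.max(2)<45)&(W[...,2]>.075)&(W[...,2]<.105)).astype(np.uint8); m[:, :180]=0;m[:,355:]=0;m[:195]=0;m[280:]=0
n,l,st,c=cv2.connectedComponentsWithStats(m)
for k in range(1,n):
    if st[k,4]<20: continue
    q=np.argwhere(l==k)[:,::-1].astype(np.float32); r=cv2.minAreaRect(q)
    w=np.array([ray("top",x,.0945) for x in q]); mu=w.mean(0); e,ev=np.linalg.eigh(np.cov(w[:,:2].T)); ax=ev[:,1]
    pr=(w[:,:2]-mu[:2])@ax
    print(c[k],st[k,4],r,mu.round(4),"z",np.median(W[l==k][:,2]).round(4),"axis",ax.round(3),"len",np.ptp(pr).round(4))
# pipe header cap & grey: elbow flanges
hsv=cv2.cvtColor(p,cv2.COLOR_BGR2HSV)
E
```

```text
[313.42962963 217.68148148] 135 ((313.5, 218.0), (6.0, 23.0), 90.0) [ 0.566  -0.0866  0.0945] z 0.0942 axis [-0.031  1.   ] len 0.0533
[249.11805556 219.32638889] 144 ((249.0, 219.0), (6.0, 22.0), 90.0) [0.5613 0.0618 0.0945] z 0.0945 axis [-0.009  1.   ] len 0.0508
[207.83211679 246.67153285] 137 ((207.9061279296875, 246.5478057861328), (6.017324447631836, 23.1929874420166), 6.709836959838867) [0.4978 0.1556 0.0945] z 0.0947 axis [-0.995  0.102] len 0.053
```

```bash
ls pics
```

```text
crop_a.png
crop_s.png
scene0.png
top0.png
wrist0.png
```

View pics/crop_a.png

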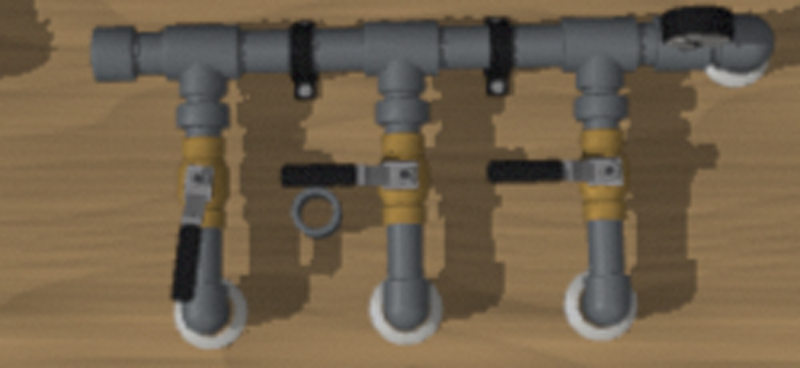

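View pics/crop_s.png

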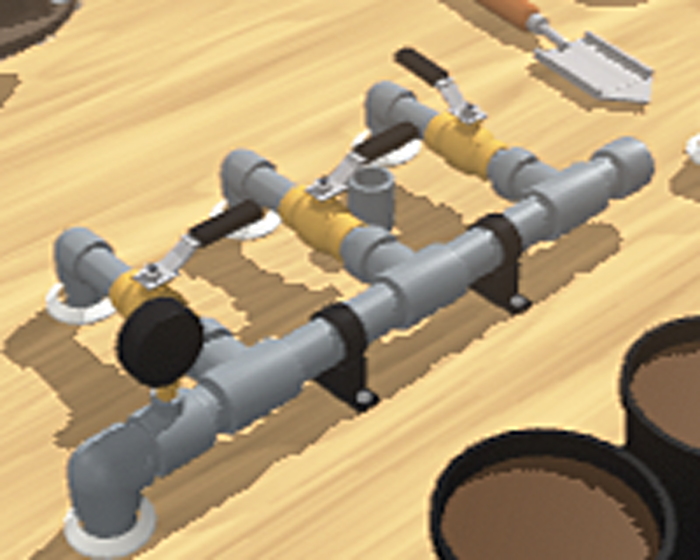

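The crops confirm it: in the top crop the left valve's lever slants along its pipe, with the bolt at (199,178), and the other two are square across. The coupling stands beside the middle valve at (317,212).

```bash
python3 - <<'E'
import cv2,numpy as np
from h import *
P={k:ray("top",(150+(a+.5)/3.2-.5,165+(b+.5)/3.2-.5),.084) for k,(a,b) in dict(a=(199,178),m=(405,174),r=(608,170)).items()}
H=dict(a=[.4978,.1556],m=[.5613,.0618],r=[.566,-.0866])
for k in P: v=np.array(H[k])-P[k][:2]; print(k,P[k].round(4),"handle dist",np.linalg.norm(v).round(4),"dir",np.degrees(np.arctan2(v[1],v[0])).round(1), "scene px crop",((proj("scene",P[k])-[180,160])*3.5).round(0))
y=P['a']-P['r'];print("spacing",np.linalg.norm(P['a']-P['m']),np.linalg.norm(P['m']-P['r']),"yaw",np.degrees(np.arctan2(y[1],y[0]))-90)
print("coupling",ray("top",(150+317/3.2,165+212/3.2),.045).round(3))
E
```

```text
a [0.5596 0.1489 0.084 ] handle dist 0.0622 dir 173.9 scene px crop [467. 104.]
m [ 0.5635 -0.0007  0.084 ] handle dist 0.0626 dir 92.0 scene px crop [320. 178.]
r [ 0.5673 -0.1486  0.084 ] handle dist 0.062 dir 91.2 scene px crop [152. 264.]
spacing 0.14973870726237742 0.1478998415755939 yaw 1.4726817615946004
coupling [0.538 0.064 0.045]
```

Left valve: pivot (0.560, 0.149), handle at 62 mm, and lever at 173.9° against about 91.5° when shut. The spacing is 150/148 mm, so the values agree. The scene view puts the bolt about 2 px off, so I'll refine it with the wrist camera from above.

```bash
cat >> h.py <<'E'
def ori(deg):  # tool down, tool x at this world angle
    a=np.radians(deg); x=np.array([np.cos(a),np.sin(a),0]); z=np.array([0,0,-1.]); return np.column_stack([x,np.cross(z,x),z])
def wray(T,R,p,uv,z):
    i=robot.camera_info("wrist"); f=210/np.tan(np.radians(i['vfov']/2)); M=i['T_tool_cam']
    c=p+R@M[:3,3]; d=R@M[:3,:3]@np.array([(uv[0]-i['cx'])/f,(uv[1]-i['cy'])/f,1]); return c+d*(z-c[2])/d[2]
E
python3 - <<'E'
from h import *
import cv2
for a in(264,181.5,84,1.5): print(a,robot.ik([.56,.149,.25],ori(a)), robot.ik([.53,.21,.077],ori(a)))
robot.move_gripper(0.0)
robot.goto([.54,.149,.25],ori(264))
p=robot.read_position();R=robot.read_tcp_rot();im,d=robot.grab_frame("wrist")
cv2.imwrite("pics/wrist1.png",im[:,:,::-1]);np.savez("w1.npz",p=p,R=R,d=d)
print(p,robot.read_qpos(),robot.read_t(),robot.read_grip_width())
E
```

```text
264 [ 34.22811143  10.76451528  -9.65852365   0.         -69.57696107
 -40.22811143] [ 41.27487327  18.89447723 -23.56180582   0.         -47.54371695
 -47.27487327]
181.5 [  34.22811143   10.76451528   -9.65852365    0.          -69.57696107
 -122.72811143] [  41.27487327   18.89447723  -23.56180582    0.          -47.54371695
 -129.77487327]
84 [ 34.22811143  10.76451528  -9.65852365   0.         -69.57696107
 139.77188857] [ 41.27487327  18.89447723 -23.56180582   0.         -47.54371695
 132.72512673]
1.5 [ 34.22811143  10.76451528  -9.65852365   0.         -69.57696107
  57.27188857] [ 41.27487327  18.89447723 -23.56180582   0.         -47.54371695
  50.22512673]
[0.54017196 0.1483827  0.24993629] [ 3.53860617e+01  8.91316308e+00 -1.19578434e+01  1.75981995e-04
 -6.91368512e+01 -4.14469765e+01] 4.5833 0.0035139697210543903
```

View pics/wrist1.png

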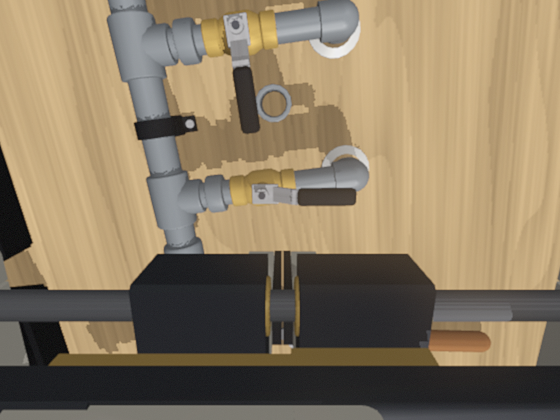

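The wrist view shows the open valve's bolt at (262,196) with its sleeve centre at (327,197). The middle bolt is at (236,25) with its sleeve at (246,99), and the coupling is at (274,102).

```bash
python3 - <<'E'
from h import *
w=np.load("w1.npz");g=lambda uv,z:wray(None,w['R'],w['p'],uv,z).round(4)
print("bolt a",g((262,196),.084),"sleeve",g((327,197),.0945),"bolt m",g((236,25),.084),"sl m",g((246,99),.0945))
import cv2
p=cv2.imread("pics/wrist1.png"); cv2.imwrite("pics/w1c.png",cv2.resize(p[150:240,200:400],None,fx=4,fy=4,interpolation=cv2.INTER_CUBIC))
E
```

```text
bolt a [0.5587 0.1513 0.084 ] sleeve [0.4978 0.1561 0.0945] bolt m [0.5625 0.0021 0.084 ] sl m [0.5611 0.0621 0.0945]
```

View pics/w1c.png

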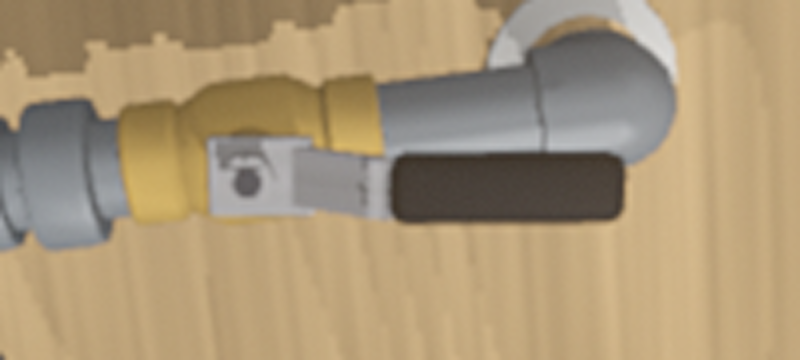

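Both views agree to about 2 mm, so I'll use pivot (0.559, 0.150). Next I'll point and hold, then move to the approach pose.

```bash
python3 - <<'E'
from h import *
import cv2
C=np.array([.559,.150])
robot.goto([*C,.16],ori(264))
robot.servo_line([*C,.106],speed=.1)
print(robot.read_position(),robot.read_force(),robot.read_t())
robot.dwell(2.6)
im,d=robot.grab_frame("scene");cv2.imwrite("pics/point.png",cv2.resize(im[120:320,180:420,::-1],None,fx=3,fy=3))
print(robot.read_position(),robot.read_force(),robot.read_t())
robot.servo_line([*C,.15],speed=.12)
def pose(th,off,r=.062):
    a=np.radians(th);u=np.array([np.cos(a),np.sin(a)]);n=np.array([-u[1],u[0]]) # n: higher-angle side
    return C+r*u+off*n
q=pose(174,.036); robot.servo_line([*q,.15],speed=.12); robot.servo_line([*q,.078],speed=.1)
print(q,robot.read_position(),robot.read_force(),robot.read_t())
im,d=robot.grab_frame("top");cv2.imwrite("pics/appr.png",cv2.resize(im[150:300,150:400,::-1],None,fx=3.2,fy=3.2))
E
```

```text
[0.55960256 0.15034335 0.10704189] [ 0.79115572 -0.18027423 -1.03825309] 5.7333
[0.55897363 0.14998472 0.1059919 ] [-0.1701966   0.32142243  0.05753216] 8.3833
[0.49357662 0.12067798] [0.49399869 0.1208867  0.07834578] [ 0.37233428  0.7806943  -0.32143395] 10.5167
```

View pics/point.png

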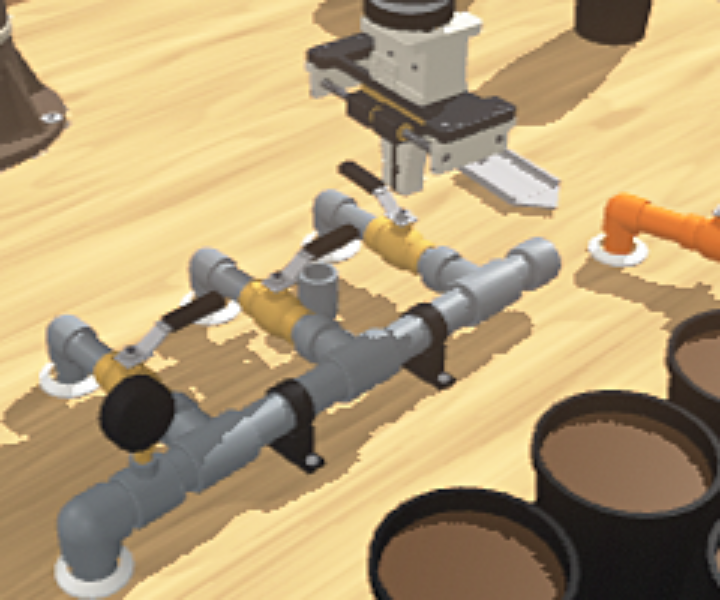

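View pics/appr.png

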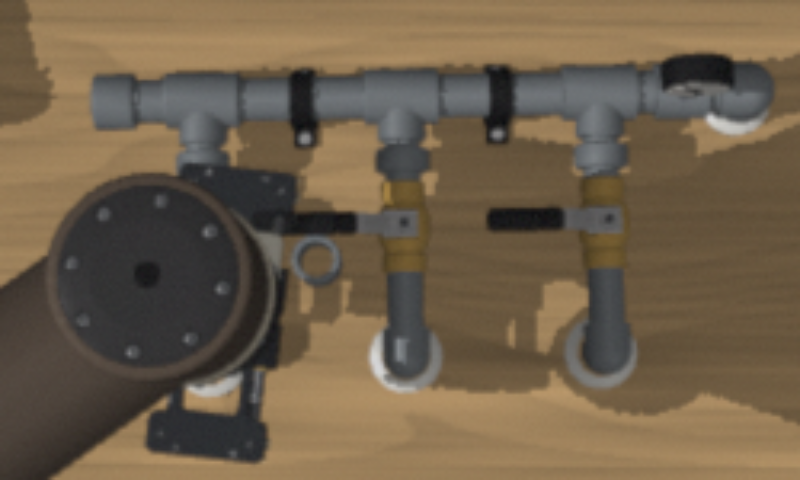

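The pointing view shows the fingertips right above the open valve's bolt (403,215). In the approach view the fingers are on the near side of its lever, clear of the middle valve's handle. Now the push.

```bash
cat > push.py <<'E'
from h import *
C=np.array([.559,.150])
def pose(th,off,r=.062):
    a=np.radians(th);u=np.array([np.cos(a),np.sin(a)]);n=np.array([-u[1],u[0]])
    return C+r*u+off*n
def ft(th):
    a=np.radians(th); return robot.read_force()[:2]@np.array([-np.sin(a),np.cos(a)])  # resistance, + = pushes back
E
python3 - <<'E'
from push import *
import cv2
robot.servo_line([*pose(174,.020),.078],speed=.06)
print(ft(174),robot.read_t())
for th in np.arange(168,95,-6):
    robot.servo_line([*pose(th,.020),.078],ori=ori(th+90),speed=.06)
    f=ft(th); print(th,f.round(1),robot.read_force()[2].round(1),robot.read_t())
    if f>25: break
im,d=robot.grab_frame("scene");cv2.imwrite("pics/push1.png",cv2.resize(im[120:320,180:420,::-1],None,fx=3,fy=3))
E
```

```text
0.5819509582789457 10.9833
168 -0.1 -0.1 11.25
162 0.1 -0.2 11.5167
156 1.3 0.2 11.7833
150 1.1 0.6 12.05
144 1.5 -0.2 12.3167
138 1.7 -0.5 12.5833
132 2.2 0.1 12.85
126 1.9 -0.3 13.1167
120 1.2 0.2 13.3833
114 1.1 -1.0 13.65
108 0.4 -0.6 13.9167
102 0.3 0.1 14.1833
96 1.2 0.2 14.45
```

View pics/push1.png

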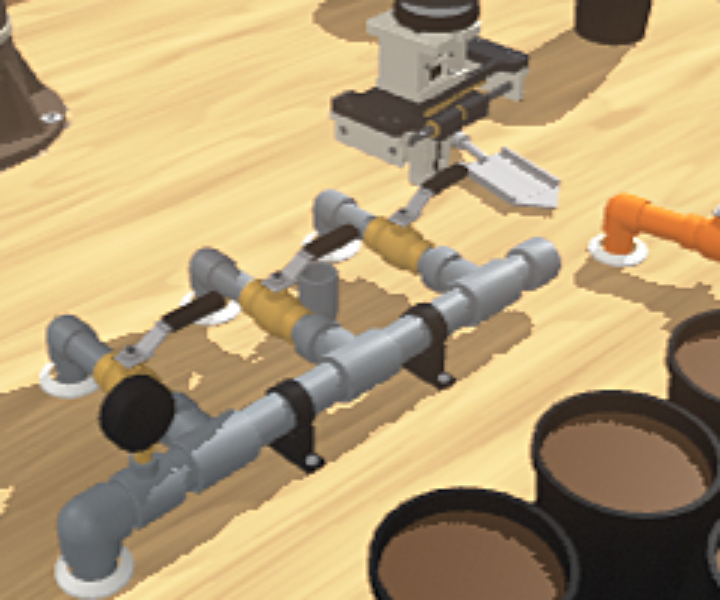

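The lever at (435,185) is now nearly parallel to the other two. I'll press on to the stop in 1 mm steps, watching the force.

```bash
python3 - <<'E'
from push import *
import cv2
th=91.5
for off in np.arange(.021,.004,-.001):
    robot.servo_line([*pose(th,off),.078],ori=ori(th+90),speed=.02)
    robot.dwell(.1); f=ft(th); print(round(off,4),f.round(1),robot.read_force()[2].round(1),robot.read_t())
    if f>18: break
E
```

```text
0.021 2.8 0.9 14.9583
0.02 4.2 2.4 15.3083
0.019 3.6 1.3 15.6583
0.018 4.0 1.4 16.0083
0.017 7.9 3.3 16.3583
0.016 11.8 6.2 16.7083
0.015 16.6 9.3 17.0583
0.014 20.3 11.4 17.4083
```

The force rises steeply from 4 to 20 N, so the lever is on the stop. I'll back off, lift and check.

```bash
python3 - <<'E'
from push import *
import cv2
robot.servo_line([*pose(91.5,.045),.078],speed=.06)
p=robot.read_position(); robot.servo_line([p[0],p[1],.2],speed=.12)
robot.goto([.40,.0,.32],ori(200))
print(robot.read_force(),robot.read_t(),robot.read_position())
im,d=robot.grab_frame("top");cv2.imwrite("pics/top2f.png",im[:,:,::-1]);cv2.imwrite("pics/top2.png",cv2.resize(im[100:350,80:400,::-1],None,fx=2.4,fy=2.4,interpolation=cv2.INTER_CUBIC));np.save("top2.npy",d)
s,_=robot.grab_frame("scene");cv2.imwrite("pics/scene2.png",s[:,:,::-1])
def sl(im,d):
    i=robot.camera_info("top"); f=210/np.tan(np.radians(i['vfov']/2)); V=i['view']
    u,v=np.meshgrid(np.arange(560),np.arange(420))
    Cc=np.stack([(u-i['cx'])/f*d,(v-i['cy'])/f*d,d],-1); W=(Cc-V[:3,3])@V[:3,:3]
    m=((im.max(2)<45)&(W[...,2]>.075)&(W[...,2]<.105)).astype(np.uint8); m[:,:170]=0;m[:,355:]=0;m[:195]=0;m[280:]=0
    n,l,st,c=cv2.connectedComponentsWithStats(m)
    for k in range(1,n):
        if st[k,4]<50: continue
        w=np.array([ray("top",x,.0945) for x in np.argwhere(l==k)[:,::-1]]); ev=np.linalg.eigh(np.cov(w[:,:2].T))[1][:,1]
        print(st[k,4],w.mean(0).round(4),ev.round(3))
sl(im,d)
E
```

```text
[ 0.85253542  0.20761308 -0.19940384] 20.2833 [0.4002621  0.00044233 0.31935857]
126 [ 0.5659 -0.0871  0.0945] [-0.007  1.   ]
132 [0.5611 0.0624 0.0945] [-0.012  1.   ]
132 [0.5578 0.2118 0.0945] [-0.015  1.   ]
```

View pics/top2.png

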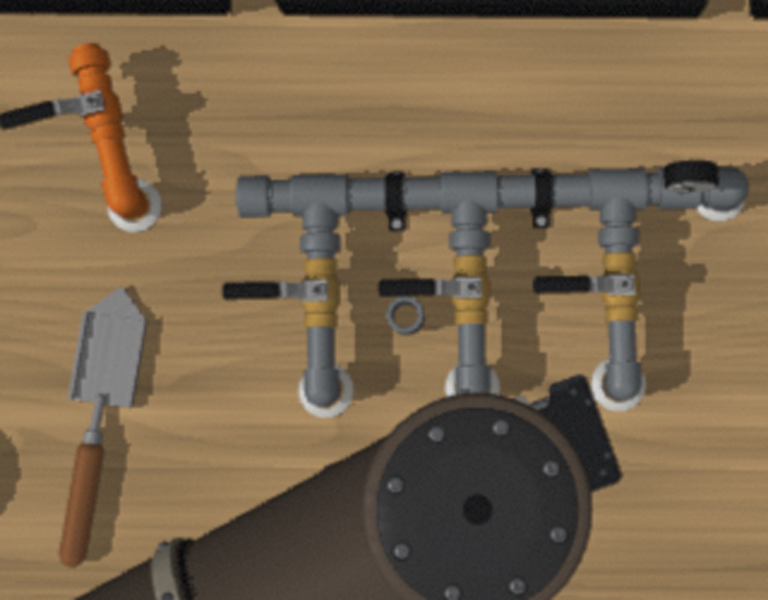

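View pics/scene2.png

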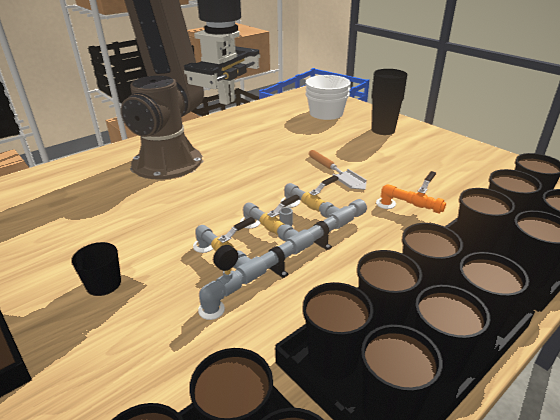

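All three levers are now square and in line: the sleeves at top-crop (252,290), (408,287) and (562,284) are 149.5 mm apart. The coupling, trowel and pot look unmoved.

```bash
python3 -c "
from rig import robot
robot.job_done(); print(robot.read_t())"
```

```text
the job is handed in; nothing more can be done
the job is handed in; nothing more can be done
```

The open valve is now shut and the job is handed in, at about 20.3 s of the 48 s allowed. The open valve was the left grey one in the top view, at the capped end of the header.

- **Pointing:** I held the shut fingertips about 22 mm above its bolt for 2.65 s, with no contact force beyond the sensor's noise.
- **Shutting:** I pushed the lever round with the outside of the shut fingers. The force rose from 4 N to 20 N at the stop, and then I drew clear.
- **Last checks:** All three sleeves are parallel to within 0.5° and 149.5 mm apart. The lever is in line with the two shut ones to about 1 mm, and their levers are where they were. The coupling, pot, trowel and orange look-alike appear unmoved by eye; I did not measure them. The robot was clear of everything.
- **Disagreements:** The scene camera put the bolt about 2 px (some 6 mm) off the top view, but the wrist and top views agreed to about 2 mm, so I used those. The measured force during the swing was only 1–2 N, less than the roughly 5 N stated.

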